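Make up two stitching kits in the blue and green trays

ROBOT

A 6-joint arm with a two-finger parallel gripper is mounted at the origin on a cart in front of the work surface, level with it; the furniture and walls round the work are solid. World frame = base frame: x ahead of the robot, y to its left, z up, the work surface at z = 0. Lengths are in m, angles in rad, forces in N, time in s.
With the tool pointing down it reaches from about 0.375 to 0.9 m from the base axis. Payload 3.1 kg.
Tool frame: the origin (TCP) lies on the centre line of the jaws, within the pads' length; the fingertips stand 19 mm ahead of it and the grasp point (between the pads) is the TCP; z points along the fingers, y is the line along which they close (so a half turn about z gives the same grasp; the last joint's range is limited). The gripper opens to 85 mm and grips with 20 to 120 N. Pads are 22 mm wide; open, the fingers measure 114 mm over their backs; the gripper's body (76 mm by 85 mm) begins 54 mm behind the grasp point. The pads swing forward as they close: fully open they stand 13 mm farther back than shut.
Start: joints at [1.091, 0.527, 1.433, -0, 1.181, -0.178], TCP at [0.185, 0.597, 0.25] pointing down, gripper open.
Joint ranges: [-3.08, 3.08], [-0.75, 2.2], [0.22, 2.44], [-1.43, 4.57], [0, 2.65], [-2.85, 2.85]. Speed limits (rad/s): [2.79, 2.79, 3.14, 3.14, 3.14, 3.14].

INTERFACE

Orientations are given as a unit quaternion [x, y, z, w].
In Python, from station import manip gives the robot as it stands.
- The arm moves only by the tool servo_tool, never from a script. Its argument "rows" is a list that holds one entry, the list of rows, each a list of 7 numbers: the turn, a rotation vector about the tool's x, y, z in degrees, then the shift along the tool's x, y, z in m, then the gripper command: -1 is shut, 1 is fully open, values between are in proportion. In form: [[[wx, wy, wz, tx, ty, tz, jaw], ...]]. A call has 1 to 8 rows; each row shifts and turns the commanded pose from where the row before left it, along the tool's axes as they then stand; what a row does not reach is not made up. A row lasts 1/12 s, in which the tool goes at most 41.7 mm and 7.16 degrees, less where a joint would pass 70% of its speed; a pose out of reach is approached as far as the arm can. A call is refused whole if a number of a shift passes 0.0417 or a number of a turn 7.16, either way. A call with a gripper value outside its range is refused whole. The fingers move at their own pace and stop on an object; "squeeze" is the grip in N (left out, the last holds). Time passes only in rows, so rows that do not move let the fingers close. It gives the time, the measured TCP pose, the force, the opening and the grip force at its end, in the units of the state.
- manip.sense(): the state, without advancing time (a new reading comes with each control period).
- manip.snapshot(name): name is "scene" or "top" or "wrist"; returns the picture (384x512x3 uint8, blue, green, red); there is no depth.
- manip.camera_info(name): a dict with "K" (3x3 intrinsics, pixels), "camera_from_world" (4x4, takes a point from world to camera coordinates). Camera axes: x right, y down, z forward; pixel columns grow to the right and rows downward; lengths in m; the calibration is good to about 2 mm. A picture is of the moment at which its call begins: read the wrist's pose just before it. camera_info takes no time and is no camera call; for the wrist camera it gives the pose at the moment of the call.
- manip.sign_off(): hands the job in; it is judged then, once.
The state is a dict: "t": time; "q": joint angles; "qd": joint speeds; "tau": joint torques, N m; "tcp_pos": TCP position; "tool_rot": TCP orientation; "force": force on the tool from outside, world axes, zero at the start; "ft_torque": the same for the moment, N m; "finger_gap": opening from 0.0 (shut) to 1.0 (fully open); "gripper_force": force on a finger pad.
Only numpy, scipy, OpenCV 4.12 (cv2) and the standard library are available. Lean on these libraries where they do the work, as an engineer would, in place of code of your own. Each camera call takes 0.05 s, during which the arm holds its last target. There are 200 camera calls.

TASK

Make up the two kits from the stock in the middle of the bench. Blue tray: stand the white thread spool upright in the smaller bay (round felt spot) and lay the yellow beeswax block flat in the larger bay; green tray: stand the dark brown thread spool upright in the smaller bay and lay the cork block flat in the larger bay, lengthwise. Leave the red spool and the round tin where they are.

Things in the scene. Friction and masses are not known exactly. Their poses are not given: they have to be found in the camera images.
- blue_tray: open blue plastic tray, fixed, 166 mm (x) by 92 mm (y); rim and divider tops 13 mm, floor 4 mm above the bench, walls 4 mm, a 10 mm lip past each end. Two bays centred on y = 0: smaller, for a spool (round grey felt spot), 70 by 84 mm, centre x = -44 mm; larger, for a block (square-cut felt), 84 (x) by 84 mm, centre x = +37 mm. Origin: centre of the underside; x runs from smaller to larger bay, z up
- green_tray: open green plastic tray, fixed, 192 mm (x) by 92 mm (y); rim and divider tops 13 mm, floor 4 mm above the bench, walls 4 mm, a 10 mm lip past each end. Two bays centred on y = 0: smaller, for a spool (round grey felt spot), 70 by 84 mm, centre x = -57 mm; larger, for a block (square-cut felt), 110 (x) by 84 mm, centre x = +37 mm. Origin: centre of the underside; x runs from smaller to larger bay, z up
- white_spool: wooden spool wound with off-white waxed thread, a round end label of the same colour on its top, standing upright on the bench, 45 mm across and 55 mm high; origin at the centre of its underside, z up its axis; weighs 0.04 to 0.09 kg
- brown_spool: wooden spool wound with dark brown waxed thread, a round end label of the same colour on its top, standing upright on the bench, 40 mm across and 50 mm high; origin at the centre of its underside, z up its axis; weighs 0.04 to 0.09 kg
- red_spool: wooden spool wound with red waxed thread, a round end label of the same colour on its top, standing upright on the bench, 42 mm across and 50 mm high; origin at the centre of its underside, z up its axis; weighs 0.04 to 0.09 kg; belongs to neither kit and stays where it stands
- wax_block: yellow-orange block of beeswax with grooves across its top, 34 mm (x) by 55 mm (y) by 21 mm high, lying flat at any yaw; origin at the centre of its underside, z up; weighs 0.04 to 0.09 kg
- cork_block: light brown speckled cork sanding block, 85 mm (x) by 55 mm (y) by 30 mm high, lying flat at any yaw; origin at the centre of its underside, z up; weighs 0.03 to 0.07 kg; it fits its bay only with its x along the tray's x, either way round
- tack_tin: round tin with a dark green lid, 80 mm across and 27 mm high, standing loose in the stock; origin at the centre of its underside, z up; belongs to neither kit and stays where it stands

How it is judged:
At the end, for the whole second after the job is handed in: Each of the four wholly in its bay, flat or upright within 0.1 rad, on the tray floor within 3 mm, released and at rest (from bay centre: spools 18 mm along, 25 mm across; wax 28 mm; cork 20 mm). Red spool and tin upright, within 30 mm of their start (x of white_spool in the frame of blue_tray between -0.062 and -0.026 m and y of white_spool in the frame of blue_tray between -0.025 and 0.025 m and z of white_spool in the frame of blue_tray between 0.001 and 0.007 m and angle between each of white_spool, wax_block, brown_spool, cork_block's own z axis and vertical below 0.1 rad and linear speed of each of white_spool, wax_block, brown_spool, cork_block below 0.02 m/s and angular speed of each of white_spool, wax_block, brown_spool, cork_block below 0.2 rad/s and x of wax_block in the frame of blue_tray between 0.009 and 0.065 m and y of wax_block in the frame of blue_tray between -0.028 and 0.028 m and z of wax_block in the frame of blue_tray between 0.001 and 0.007 m and x of brown_spool in the frame of green_tray between -0.075 and -0.039 m and y of brown_spool in the frame of green_tray between -0.025 and 0.025 m and z of brown_spool in the frame of green_tray between 0.001 and 0.007 m and x of cork_block in the frame of green_tray between 0.017 and 0.057 m and y of cork_block in the frame of green_tray between -0.02 and 0.02 m and z of cork_block in the frame of green_tray between 0.001 and 0.007 m and distance of each of red_spool, tack_tin from where it was at the start of the episode below 0.03 m and angle between each of red_spool, tack_tin's own z axis and vertical below 0.15 rad); the robot touches nothing.
It fails at once if the red spool is shifted by more than 30 mm or tipped (distance of red_spool from where it was at the start of the episode above 0.03 m or angle between red_spool's own z axis and vertical above 0.15 rad).
It fails at once if the tin is shifted by more than 30 mm or tipped (distance of tack_tin from where it was at the start of the episode above 0.03 m or angle between tack_tin's own z axis and vertical above 0.15 rad).
It also fails if it takes over 112 s, if anything falls off the work surface, if the arm or the gripper's body presses on something with over 40 N, if the wrist force passes 120 N, or if a joint passes its speed limit or range.

## Working session

There is one attempt and no reset: what is moved stays moved. The work goes in short steps, Python scripts to look and compute and a tool call to move; the robot and the scene stay as the last step left them, time stands still between calls to the robot, and variables do not carry over. Pictures are saved under pics/ and viewed, at most 14 in all, crops included, and the job is handed in when it is done.

Besides the shell and the picture viewer there is one more tool, called as name(argument=value, ...) on one line, values as JSON. servo_tool: Moves the arm, as the interface text tells. Its arguments: {"type":"object","properties":{"rows":{"type":"array","items":{"type":"array","items":{"type":"array","items":{"type":"number"}}}},"squeeze":{"type":"number"}},"required":["rows"]}

```bash
mkdir -p pics; python3 - <<'E'
from station import manip
import cv2,numpy as np
s=manip.sense();print(s)
for n in("top","scene"):
    im=manip.snapshot(n);cv2.imwrite(f"pics/{n}0.png",im)
    c=manip.camera_info(n);np.set_printoptions(precision=4,suppress=True);print(n,c["K"],c["camera_from_world"])
E
```

```text
{'t': 0.0, 'q': array([ 1.09147005e+00,  5.28430865e-01,  1.43386306e+00, -1.08859515e-05,
        1.18140805e+00, -1.78474706e-01]), 'qd': array([-0.00101939,  0.00157527, -0.00024258,  0.00049557, -0.00105591,
        0.00130507]), 'tau': array([ 1.29383985e-03, -4.42345011e+01, -1.78029674e+01, -2.65976942e-04,
        8.19663604e-03, -4.64935269e-06]), 'tcp_pos': array([0.18486022, 0.59634822, 0.24936774]), 'tool_rot': array([ 1.49856993e-01,  9.88707120e-01, -9.99755825e-04, -3.35895071e-04]), 'force': array([-0.70768858, -0.46434905,  0.03293693]), 'ft_torque': array([ 0.01451135, -0.01107572,  0.00123419]), 'gripper_force': 0.0, 'finger_gap': 0.9947360916982332}
top [[440.6189   0.     262.5353]
 [  0.     440.6189 186.4368]
 [  0.       0.       1.    ]] [[ 0.0196 -0.9996  0.0213 -0.0155]
 [-0.9942 -0.0217 -0.105   0.5441]
 [ 0.1055 -0.0192 -0.9942  1.0808]
 [ 0.      0.      0.      1.    ]]
scene [[461.5162   0.     244.9339]
 [  0.     461.5162 188.4995]
 [  0.       0.       1.    ]] [[ 0.6972 -0.7169  0.0055 -0.3837]
 [-0.3668 -0.3633 -0.8564  0.2278]
 [ 0.616   0.5951 -0.5162  0.9386]
 [ 0.      0.      0.      1.    ]]
```

View pics/top0.png

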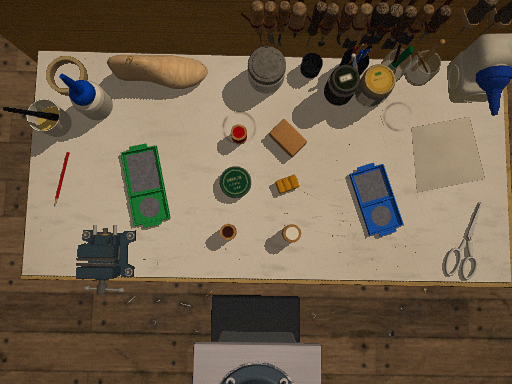

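View pics/scene0.png

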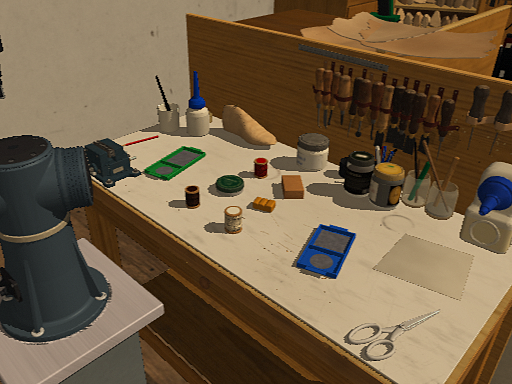

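The top view shows white spool (292,232), brown spool (228,231), red spool (238,132), tin (235,182), wax (287,184), cork (288,138), blue tray (375,200) and green tray (145,186). Both trays have the small bay nearest the robot, and the vise is at (105,255) near the green tray.

```bash
cat > h.py <<'E'
import cv2,numpy as np
from scipy.spatial.transform import Rotation as R
np.set_printoptions(precision=4,suppress=True)
def cast(c,uv,z):
    """pixels -> world points on the plane at height z"""
    K,T=c["K"],c["camera_from_world"]; uv=np.atleast_2d(uv).astype(float)
    d=np.c_[uv,np.ones(len(uv))]@np.linalg.inv(K).T@T[:3,:3]
    o=-T[:3,:3].T@T[:3,3]
    return o+d*((z-o[2])/d[:,2])[:,None]
def blob(m,near=None):
    n,l,s,c=cv2.connectedComponentsWithStats(m.astype(np.uint8))
    i=1+(np.argmax(s[1:,4]) if near is None else np.argmin(np.linalg.norm(c[1:]-near,axis=1)+(s[1:,4]<15)*1e3))
    return (l==i).astype(np.uint8)
def contour(m):
    return max(cv2.findContours(m,cv2.RETR_EXTERNAL,cv2.CHAIN_APPROX_NONE)[0],key=cv2.contourArea)[:,0]
def rect(c,m,z):
    p=cast(c,contour(m),z)[:,:2]
    (x,y),(a,b),t=cv2.minAreaRect((p*1000).astype(np.float32))
    if a<b: a,b,t=b,a,t+90
    return np.array([x,y])/1000,(a,b),(t+90)%180-90   # centre, long/short mm, yaw of long axis
def to(p,yaw=None):
    """shift in tool axes to reach world p; yaw: wanted closing-line (tool y) angle, deg"""
    from station import manip
    s=manip.sense(); r=R.from_quat(s["tool_rot"])
    y=r.as_matrix()[:,1]; a=np.degrees(np.arctan2(y[1],y[0]))
    print("t",round(s["t"],2),"tcp",s["tcp_pos"],"tool shift",r.inv().apply(np.array(p)-s["tcp_pos"]),"tool y at",round(a,1), "q",s["q"])
    if yaw is not None: print("turn wz",-(((yaw-a)+90)%180-90))
E
python3 - <<'E'
from h import *
from station import manip
im=cv2.imread("pics/top0.png");c=manip.camera_info("top")
H,S,V=cv2.split(cv2.cvtColor(im,cv2.COLOR_BGR2HSV).astype(int))
for n,(u,v) in dict(white=(291,233),brown=(228,231),red=(238,132),tin=(235,180),wax=(287,184),cork=(287,138),bench=(330,250)).items(): print(n,H[v,u],S[v,u],V[v,u])
def near(x,y,r=40): 
    m=np.zeros(H.shape,bool); m[y-r:y+r,x-r:x+r]=1; return m
print("blue",rect(c,blob((H>100)&(H<125)&(S>150)&near(375,200,60)),.013))
print("green",rect(c,blob((H>45)&(H<75)&(S>140)&near(146,186,60)),.013))
print("wax",rect(c,blob((S>140)&(V>100)&(H<30)&near(287,184,20)),.015))
print("cork",rect(c,blob((S>100)&(V>60)&(H<30)&near(288,138,26)),.025))
for n,u,v,h in(("white",292,232,.055),("brown",228,231,.05),("red",238,132,.05),("tin",235,181,.027)): print(n,cast(c,(u,v),h))
for n,u,v in(("bspot",380,216),("bsq",371,183),("gspot",150,207),("gsq",144,169)): print(n,cast(c,(u,v),.004))
E
```

```text
white 17 65 195
brown 7 199 41
red 179 253 142
tin 75 168 47
wax 18 228 160
cork 14 166 146
bench 17 68 183
blue (array([ 0.5199, -0.2952]), (184.25485229492188, 92.49372863769531), 18.318105697631836)
green (array([0.544 , 0.2945]), (209.58518981933594, 92.36355590820312), 12.854175567626953)
wax (array([ 0.5553, -0.0677]), (52.30084991455078, 32.18730926513672), -68.67801666259766)
cork (array([ 0.6727, -0.0653]), (85.64430236816406, 58.67803955078125), 45.5334587097168)
white [[ 0.4315 -0.0777  0.055 ]]
brown [[0.4309 0.0783 0.05  ]]
red [[0.6775 0.0602 0.05  ]]
tin [[0.5567 0.0655 0.027 ]]
bspot [[ 0.4771 -0.3082  0.004 ]]
bsq [[ 0.562  -0.2855  0.004 ]]
gspot [[0.488  0.2811 0.004 ]]
gsq [[0.5853 0.3009 0.004 ]]
```

servo_tool(rows=[[[0,0,0,-0.0243,-0.0264,0.003,1],[0,0,0,-0.0243,-0.0264,0.003,1],[0,0,0,-0.0243,-0.0264,0.003,1],[0,0,0,-0.0243,-0.0264,0.003,1],[0,0,0,-0.0243,-0.0264,0.003,1],[0,0,0,-0.0243,-0.0264,0.003,1],[0,0,0,-0.0243,-0.0264,0.003,1],[0,0,0,-0.0243,-0.0264,0.003,1]]], squeeze=30)

```text
t: 0.77
tcp_pos: [0.3084, 0.336, 0.226]
tool_rot: [0.15, 0.989, -0.0, -0.0]
force: [1.3, -0.4, 0.3]
finger_gap: 0.997
gripper_force: 0.0
```

servo_tool(rows=[[[0,0,0,-0.0243,-0.0264,0.003,1],[0,0,0,-0.0243,-0.0264,0.003,1],[0,0,0,-0.0243,-0.0264,0.003,1],[0,0,0,-0.0243,-0.0264,0.003,1],[0,0,0,-0.0243,-0.0264,0.003,1],[0,0,0,-0.0243,-0.0264,0.003,1],[0,0,0,-0.0243,-0.0264,0.003,1],[0,0,0,-0.0243,-0.0264,0.003,1]]])

```text
t: 1.43
tcp_pos: [0.4316, 0.0765, 0.202]
tool_rot: [0.15, 0.989, 0.0, -0.0]
force: [-0.3, 1.3, -0.4]
finger_gap: 0.995
gripper_force: 0.0
```

```bash
python3 - <<'E'
from h import *
from station import manip
to((.431,.078,.035))
c=manip.camera_info("wrist");im=manip.snapshot("wrist");cv2.imwrite("pics/w1.png",im)
np.savez("w1.npz",**c)
print(c["K"],-c["camera_from_world"][:3,:3].T@c["camera_from_world"][:3,3])
t=manip.camera_info("top")
print("vise base",cast(t,[(135,232),(135,275),(80,232)],0))
E
```

```text
t 1.43 tcp [0.4316 0.0765 0.202 ] tool shift [0.0009 0.0012 0.167 ] tool y at 72.7 q [-0.0806  0.3587  1.9365  0.0001  0.8468 -1.3503]
[[327.1709   0.     256.9265]
 [  0.     327.1709 194.3415]
 [  0.       0.       1.    ]] [0.3538 0.0998 0.3262]
vise base [[0.4239 0.317  0.    ]
 [0.3164 0.3116 0.    ]
 [0.4212 0.4555 0.    ]]
```

View pics/w1.png

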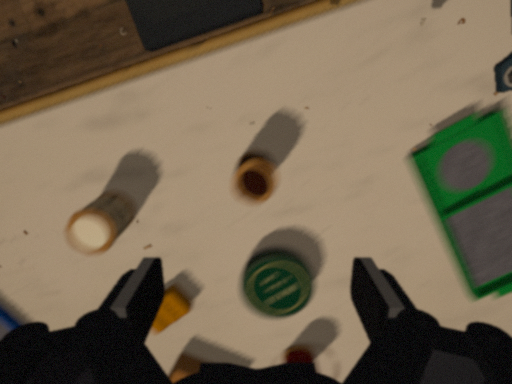

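```bash
python3 - <<'E'
from h import *
c=dict(np.load("w1.npz"))
print("brown",cast(c,(255,181),.05),"white",cast(c,(91,233),.055),"tin",cast(c,(278,285),.027),"gspot",cast(c,(467,166),.004))
E
```

```text
brown [[0.4298 0.0748 0.05  ]] white [[ 0.4312 -0.0818  0.055 ]] tin [[0.5532 0.0619 0.027 ]] gspot [[0.4909 0.2799 0.004 ]]
```

The wrist view shows the brown spool at (255,181), white at (91,233) and the tin at (278,285). These agree with the top view to about 3 mm, so I'm descending.

servo_tool(rows=[[[0,0,0,0.001,0,0.021,1],[0,0,0,0,0,0.021,1],[0,0,0,0,0,0.021,1],[0,0,0,0,0,0.021,1],[0,0,0,0,0,0.021,1],[0,0,0,0,0,0.021,1],[0,0,0,0,0,0.021,1],[0,0,0,0,0,0.02,1]]])

```text
t: 2.15
tcp_pos: [0.4303, 0.0788, 0.0341]
tool_rot: [0.15, 0.989, -0.0, -0.0]
force: [-0.4, -1.0, -0.1]
finger_gap: 0.997
gripper_force: 0.0
```

servo_tool(rows=[[[0,0,0,0,0,0,-1],[0,0,0,0,0,0,-1],[0,0,0,0,0,0,-1],[0,0,0,0,0,0,-1],[0,0,0,0,0,0,-1],[0,0,0,0,0,0,-1],[0,0,0,0,0,0,-1],[0,0,0,0,0,0,-1]]])

```text
t: 2.82
tcp_pos: [0.4311, 0.0786, 0.0365]
tool_rot: [0.15, 0.989, 0.0, 0.001]
force: [-0.1, 0.4, 7.2]
finger_gap: 0.454
gripper_force: 30.9
```

servo_tool(rows=[[[0,0,0,0,0,-0.01,-1],[0,0,0,0,0,-0.02,-1],[0,0,0,0,0,-0.03,-1],[0,0,0,0,0,-0.03,-1],[0,0,0,0,0,-0.03,-1],[0,0,0,0,0,0,-1]]])

```text
t: 3.32
tcp_pos: [0.4332, 0.0786, 0.1601]
tool_rot: [0.15, 0.989, 0.0, 0.005]
force: [0.6, -0.4, 0.1]
finger_gap: 0.454
gripper_force: 30.4
```

servo_tool(rows=[[[0,0,0,0.0007,0.02,0,-1],[0,0,0,0.0007,0.03,0,-1],[0,0,0,0.0007,0.03,0,-1],[0,0,0,0.0007,0.035,0,-1],[0,0,0,0.0007,0.035,0,-1],[0,0,0,0.0007,0.03,0,-1],[0,0,0,0.0007,0.02,0,-1],[0,0,0,0.0007,0.01,0,-1]]])

```text
t: 3.98
tcp_pos: [0.4876, 0.2833, 0.1549]
tool_rot: [0.149, 0.989, 0.0, 0.0]
force: [0.7, 0.1, -0.1]
finger_gap: 0.456
gripper_force: 30.5
```

```bash
python3 - <<'E'
from h import *
from station import manip
to((.488,.281,.040))
c=manip.camera_info("wrist");im=manip.snapshot("wrist");cv2.imwrite("pics/w2.png",im)
np.savez("w2.npz",**c)
T=c["camera_from_world"];K=c["K"]
for p in [(.488,.281,.004),(.424,.317,0)]:
    q=K@(T@np.r_[p,1])[:3];print(q[:2]/q[2])
E
```

```text
t 3.98 tcp [0.4876 0.2833 0.1549] tool shift [-0.0009 -0.0022  0.1149] tool y at 72.9 q [ 0.328   0.575   1.6759  0.0004  0.8893 -0.9447]
[254.8752 183.59  ]
[273.822   98.1623]
```

View pics/w2.png

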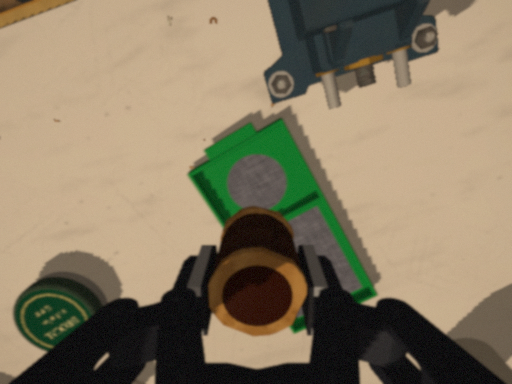

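The brown spool hangs upright at (258,290) and the felt spot sits at (258,182), where I predicted it. The vise rods at (335,105) stay clear, so I'm lowering.

servo_tool(rows=[[[0,0,0,0,-0.002,0.02,-1],[0,0,0,0,0,0.025,-1],[0,0,0,0,0,0.025,-1],[0,0,0,0,0,0.02,-1],[0,0,0,0,0,0.012,-1],[0,0,0,0,0,0.006,-1],[0,0,0,0,0,0.005,-1],[0,0,0,0,0,0,-1]]])

```text
t: 4.7
tcp_pos: [0.4866, 0.2784, 0.042]
tool_rot: [0.15, 0.989, -0.0, -0.0]
force: [-0.5, 0.0, -0.3]
finger_gap: 0.458
gripper_force: 30.4
```

```bash
python3 - <<'E'
from h import *
to((.488,.281,.040))
E
```

```text
t 4.7 tcp [0.4866 0.2784 0.042 ] tool shift [-0.0006  0.0029  0.002 ] tool y at 72.7 q [ 0.3204  0.7587  1.7356 -0.0001  0.6481 -0.9489]
```

servo_tool(rows=[[[0,0,0,0,0.002,0.002,-1],[0,0,0,0,0,0,0.3],[0,0,0,0,0,0,0.3],[0,0,0,0,0,0,0.3],[0,0,0,0,0,0,0.3],[0,0,0,0,0,-0.02,0.3],[0,0,0,0,0,-0.03,0.3],[0,0,0,0,0,-0.035,0.3]]])

```text
t: 5.37
tcp_pos: [0.4859, 0.2803, 0.1248]
tool_rot: [0.15, 0.989, -0.001, -0.002]
force: [0.5, 0.1, -0.4]
finger_gap: 0.651
gripper_force: 0.0
```

servo_tool(rows=[[[0,0,0,-0.01,-0.01,-0.03,1],[0,0,0,-0.027,-0.027,-0.02,1],[0,0,0,-0.027,-0.027,0,1],[0,0,0,-0.027,-0.027,0,1],[0,0,0,-0.027,-0.027,0,1],[0,0,0,-0.027,-0.027,0,1],[0,0,0,-0.027,-0.027,0,1],[0,0,0,-0.027,-0.027,0,1]]])

```text
t: 6.03
tcp_pos: [0.6182, 0.0312, 0.175]
tool_rot: [0.15, 0.989, 0.0, 0.0]
force: [0.5, 0.5, 0.3]
finger_gap: 0.995
gripper_force: 0.0
```

servo_tool(rows=[[[0,0,0,-0.027,-0.027,0,1],[0,0,0,-0.027,-0.027,0,1],[0,0,0,-0.026,-0.022,0,1],[0,0,-6.9,0,0,0,1],[0,0,-6.9,0,0,0,1],[0,0,-6.9,0,0,0,1],[0,0,-6.9,0,0,0,1],[0,0,-6.9,0,0,0,1]]])

```text
t: 6.7
tcp_pos: [0.6714, -0.0635, 0.1747]
tool_rot: [-0.153, 0.988, 0.0, -0.0]
force: [-0.1, 0.7, -0.9]
finger_gap: 0.998
gripper_force: 0.0
```

servo_tool(rows=[[[0,0,-7,0,0,0,1],[0,0,-7,0,0,0,1],[0,0,-7,0,0,0,1],[0,0,-7,0,0,0,1],[0,0,0,0,0,0,1],[0,0,0,0,0,0,1]]])

```text
t: 7.2
tcp_pos: [0.6715, -0.0632, 0.1747]
tool_rot: [-0.383, 0.924, 0.0, -0.0]
force: [-0.2, 0.3, -0.0]
finger_gap: 0.999
gripper_force: 0.0
```

```bash
python3 - <<'E'
from h import *
from station import manip
to((.673,-.065,.031),135.5)
c=manip.camera_info("wrist");im=manip.snapshot("wrist");cv2.imwrite("pics/w3.png",im)
np.savez("w3.npz",**c)
H,S,V=cv2.split(cv2.cvtColor(im,cv2.COLOR_BGR2HSV).astype(int))
T=c["camera_from_world"];K=c["K"]
q=K@(T@np.r_[.673,-.065,.03,1])[:3];q=q[:2]/q[2];print(q)
b=blob((S>110)&(V>60)&(H<30),q); print(b.sum(),rect(c,b,.028))
E
```

```text
t 7.2 tcp [ 0.6715 -0.0632  0.1747] tool shift [ 0.0001 -0.0024  0.1437] tool y at 135.1 q [-0.2592  0.6773  1.3663 -0.      1.0982 -2.6171]
turn wz -0.4030012005683261
[254.9252 185.22  ]
6211 (array([ 0.6716, -0.0686]), (87.498291015625, 55.03201675415039), 46.37540054321289)
```

View pics/w3.png

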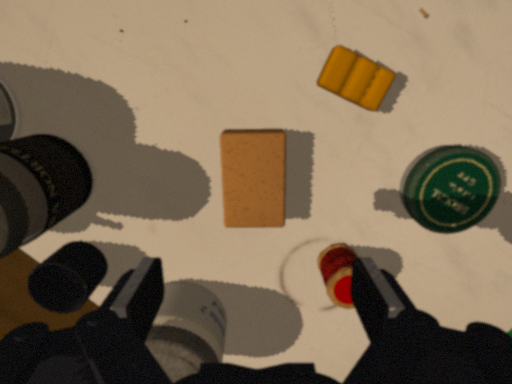

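The cork is at (253,178) and axis-aligned in this view, with the wax at (357,78), tin at (452,189) and red spool at (340,275) all clear. Descending.

servo_tool(rows=[[[0,0,-0.9,0.0023,-0.003,0.02,1],[0,0,0,0,0,0.02,1],[0,0,0,0,0,0.02,1],[0,0,0,0,0,0.02,1],[0,0,0,0,0,0.02,1],[0,0,0,0,0,0.02,1],[0,0,0,0,0,0.015,1],[0,0,0,0,0,0.01,1]]])

```text
t: 7.92
tcp_pos: [0.6712, -0.0669, 0.0277]
tool_rot: [-0.391, 0.92, 0.001, -0.001]
force: [0.0, 0.1, 0.7]
finger_gap: 1.0
gripper_force: 0.0
```

servo_tool(rows=[[[0,0,0,0,0,0,1],[0,0,0,0,0,0,-1],[0,0,0,0,0,0,-1],[0,0,0,0,0,0,-1],[0,0,0,0,0,0,-1],[0,0,0,0,0,0,-1],[0,0,0,0,0,0,-1],[0,0,0,0,0,0,-1]]])

```text
t: 8.58
tcp_pos: [0.6733, -0.0674, 0.0312]
tool_rot: [-0.392, 0.92, -0.001, 0.001]
force: [-1.1, 0.7, 6.7]
finger_gap: 0.634
gripper_force: 34.2
```

servo_tool(rows=[[[0,0,0,0,0,-0.01,-1],[0,0,0,0,0,-0.02,-1],[0,0,0,0,0,-0.03,-1],[0,0,0,0,0,-0.03,-1],[0,0,0,0,0,-0.03,-1],[0,0,0,0,0,0,-1]]])

```text
t: 9.08
tcp_pos: [0.6759, -0.0679, 0.1569]
tool_rot: [-0.392, 0.92, -0.004, 0.005]
force: [1.9, -0.2, -0.2]
finger_gap: 0.636
gripper_force: 33.6
```

```bash
python3 - <<'E'
from h import *
to((.580,.3025,.15),102.85)
E
```

```text
t 9.08 tcp [ 0.6759 -0.0679  0.1569] tool shift [-0.2008  0.3258  0.0046] tool y at 136.2 q [-0.2643  0.7004  1.3748  0.      1.054  -2.6411]
turn wz 33.32760673709916
```

servo_tool(rows=[[[0,0,0,-0.012,0.02,0,-1],[0,0,0,-0.02,0.0325,0,-1],[0,0,0,-0.02,0.0325,0,-1],[0,0,0,-0.02,0.0325,0,-1],[0,0,0,-0.02,0.0325,0,-1],[0,0,0,-0.02,0.0325,0,-1],[0,0,0,-0.02,0.0325,0,-1],[0,0,0,-0.02,0.0325,0,-1]]])

```text
t: 9.75
tcp_pos: [0.5975, 0.2155, 0.1493]
tool_rot: [-0.392, 0.92, 0.0, -0.001]
force: [1.0, 0.2, 0.1]
finger_gap: 0.631
gripper_force: 33.5
```

servo_tool(rows=[[[0,0,0,-0.02,0.0325,0,-1],[0,0,0,-0.018,0.03,0,-1],[0,0,0,-0.01,0.016,0,-1],[0,0,6.6,0,0,0,-1],[0,0,6.6,0,0,0,-1],[0,0,6.6,0,0,0,-1],[0,0,6.6,0,0,0,-1],[0,0,6.6,0,0,0,-1]]])

```text
t: 10.42
tcp_pos: [0.5747, 0.3029, 0.1491]
tool_rot: [-0.112, 0.994, -0.0, -0.001]
force: [-0.2, -0.2, -0.5]
finger_gap: 0.635
gripper_force: 33.5
```

servo_tool(rows=[[[0,0,0,0,0,0,-1],[0,0,0,0,0,0,-1]]])

```text
t: 10.58
tcp_pos: [0.575, 0.3028, 0.1493]
tool_rot: [-0.116, 0.993, -0.0, -0.001]
force: [-0.2, -0.6, -0.6]
finger_gap: 0.634
gripper_force: 33.5
```

```bash
python3 - <<'E'
from h import *
from station import manip
to((.580,.3025,.036),102.85)
c=manip.camera_info("wrist");im=manip.snapshot("wrist");cv2.imwrite("pics/w4.png",im)
np.savez("w4.npz",**c)
E
```

```text
t 10.58 tcp [0.575  0.3028 0.1493] tool shift [-0.0049 -0.0014  0.1133] tool y at 103.3 q [ 0.3131  0.6792  1.4516 -0.      1.012  -1.4904]
turn wz 0.483819680192056
```

View pics/w4.png

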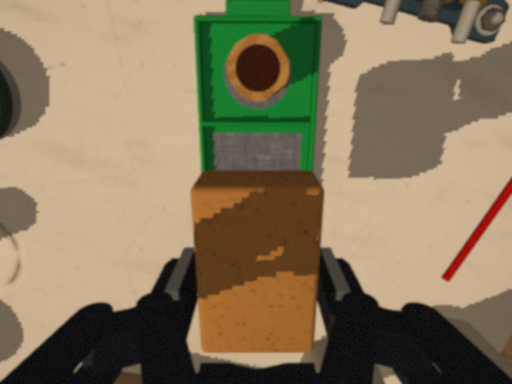

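```bash
python3 - <<'E'
from h import *
c=dict(np.load("w4.npz"))
print(cast(c,[(257,187),(257,352),(200,260),(316,260)],.148))
print("brown",cast(c,(258,62),.054),"felt near/div", cast(c,[(257,132),(257,119)],.013), "walls",cast(c,[(196,120),(317,120),(207,165),(310,165)],.013))
E
```

```text
[[0.5336 0.2922 0.148 ]
 [0.6146 0.3114 0.148 ]
 [0.5715 0.2758 0.148 ]
 [0.5599 0.3247 0.148 ]]
brown [[0.4824 0.2808 0.054 ]] felt near/div [[0.53   0.2915 0.013 ]
 [0.5202 0.2892 0.013 ]] walls [[0.532  0.243  0.013 ]
 [0.5102 0.3349 0.013 ]
 [0.5654 0.258  0.013 ]
 [0.546  0.3397 0.013 ]]
```

The cork hangs level and square to the tray at (257,265), and the brown spool stands inside its bay at (258,65). Lowering the cork.

servo_tool(rows=[[[0,0,0.5,-0.005,-0.001,0.02,-1],[0,0,0,0,0,0.025,-1],[0,0,0,0,0,0.025,-1],[0,0,0,0,0,0.02,-1],[0,0,0,0,0,0.012,-1],[0,0,0,0,0,0.006,-1],[0,0,0,0,0,0.004,-1],[0,0,0,0,0,0,-1]]])

```text
t: 11.3
tcp_pos: [0.5808, 0.3031, 0.0375]
tool_rot: [-0.111, 0.994, -0.0, -0.0]
force: [-0.1, -0.4, -0.7]
finger_gap: 0.638
gripper_force: 33.5
```

servo_tool(rows=[[[0,0,0,0,0,0.001,-1],[0,0,0,0,0,0.001,-1],[0,0,0,0,0,0,-1]]])

```text
t: 11.55
tcp_pos: [0.5812, 0.3033, 0.0366]
tool_rot: [-0.11, 0.994, 0.0, 0.001]
force: [0.6, 0.0, -0.9]
finger_gap: 0.632
gripper_force: 33.5
```

servo_tool(rows=[[[0,0,0,0,0,0.001,-1],[0,0,0,0,0,0,0.5],[0,0,0,0,0,0,0.5],[0,0,0,0,0,0,0.5],[0,0,0,0,0,0,0.5],[0,0,0,0,0,-0.03,0.5],[0,0,0,0,0,-0.04,0.5],[0,0,0,0,0,-0.04,0.5]]])

```text
t: 12.22
tcp_pos: [0.5795, 0.3027, 0.1443]
tool_rot: [-0.11, 0.994, -0.0, -0.002]
force: [0.7, 1.0, 0.0]
finger_gap: 0.748
gripper_force: 0.0
```

servo_tool(rows=[[[0,0,0,0.0107,-0.0355,-0.03,1],[0,0,0,0.0107,-0.0355,0,1],[0,0,0,0.0107,-0.0355,0,1],[0,0,0,0.0107,-0.0355,0,1],[0,0,0,0.0107,-0.0355,0,1],[0,0,0,0.0107,-0.0355,0,1],[0,0,0,0.0107,-0.0355,0,1],[0,0,0,0.0107,-0.0355,0,1]]])

```text
t: 12.88
tcp_pos: [0.5593, 0.0103, 0.1711]
tool_rot: [-0.11, 0.994, -0.0, 0.0]
force: [1.0, 0.1, 0.9]
finger_gap: 1.001
gripper_force: 0.0
```

servo_tool(rows=[[[0,0,0,0.0107,-0.0355,0,1],[0,0,0,0.0107,-0.0355,0,1],[0,0,6.8,0,0,0,1],[0,0,6.8,0,0,0,1],[0,0,6.8,0,0,0,1],[0,0,6.8,0,0,0,1],[0,0,6.8,0,0,0,1],[0,0,6.8,0,0,0,1]]])

```text
t: 13.55
tcp_pos: [0.5543, -0.0622, 0.1709]
tool_rot: [0.246, 0.969, -0.0, 0.0]
force: [-0.2, -0.1, 0.7]
finger_gap: 0.998
gripper_force: 0.0
```

servo_tool(rows=[[[0,0,6.8,0,0,0,1],[0,0,6.8,0,0,0,1],[0,0,6.8,0,0,0,1],[0,0,6.8,0,0,0,1],[0,0,6.8,0,0,0,1],[0,0,6.8,0,0,0,1],[0,0,0,0,0,0,1],[0,0,0,0,0,0,1]]])

```text
t: 14.22
tcp_pos: [0.5544, -0.062, 0.1709]
tool_rot: [0.565, 0.825, 0.0, 0.0]
force: [0.4, -0.3, -0.6]
finger_gap: 1.0
gripper_force: 0.0
```

```bash
python3 - <<'E'
from h import *
from station import manip
c=manip.camera_info("wrist");im=manip.snapshot("wrist");cv2.imwrite("pics/w5.png",im)
np.savez("w5.npz",**c)
H,S,V=cv2.split(cv2.cvtColor(im,cv2.COLOR_BGR2HSV).astype(int))
T=c["camera_from_world"];K=c["K"]
q=K@(T@np.r_[.555,-.067,.02,1])[:3];q=q[:2]/q[2];print(q)
b=blob((S>170)&(V>70)&(H<30),q); p,sz,yaw=rect(c,b,.018);print(b.sum(),p,sz,yaw)
to((*p,.022),yaw+90)
E
```

```text
[255.4582 187.6307]
2116 [ 0.5534 -0.068 ] (52.835784912109375, 32.633392333984375) -68.74604034423828
t 14.27 tcp [ 0.5543 -0.062   0.1709] tool shift [-0.0052 -0.0031  0.1489] tool y at 21.2 q [-0.3118  0.5447  1.6786 -0.0001  0.9183 -0.6823]
turn wz -0.02337898200555344
```

View pics/w5.png

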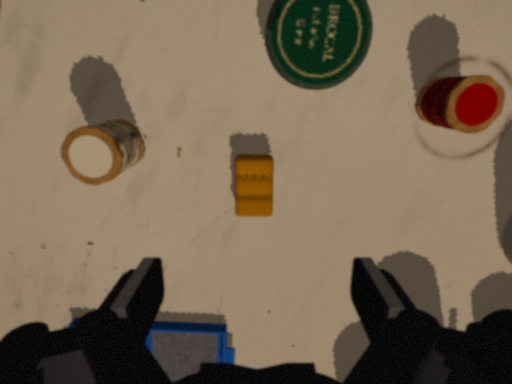

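The wax sits at (254,185) with its long side along the tool x, and the tin (319,40), red spool (460,103) and white spool (100,152) are clear. Descending.

servo_tool(rows=[[[0,0,0,-0.005,-0.003,0.02,1],[0,0,0,0,0,0.022,1],[0,0,0,0,0,0.022,1],[0,0,0,0,0,0.022,1],[0,0,0,0,0,0.022,1],[0,0,0,0,0,0.02,1],[0,0,0,0,0,0.013,1],[0,0,0,0,0,0.007,1]]])

```text
t: 14.93
tcp_pos: [0.5525, -0.0676, 0.021]
tool_rot: [0.565, 0.825, -0.0, -0.001]
force: [0.2, 0.8, 0.3]
finger_gap: 1.005
gripper_force: 0.0
```

servo_tool(rows=[[[0,0,0,0,0,0,1],[0,0,0,0,0,0,-1],[0,0,0,0,0,0,-1],[0,0,0,0,0,0,-1],[0,0,0,0,0,0,-1],[0,0,0,0,0,0,-1],[0,0,0,0,0,0,-1],[0,0,0,0,0,0,-1]]])

```text
t: 15.6
tcp_pos: [0.554, -0.0679, 0.024]
tool_rot: [0.566, 0.824, 0.0, 0.001]
force: [-0.2, 1.0, 6.4]
finger_gap: 0.377
gripper_force: 30.7
```

servo_tool(rows=[[[0,0,0,0,0,0,-1],[0,0,0,0,0,-0.01,-1],[0,0,0,0,0,-0.02,-1],[0,0,0,0,0,-0.03,-1],[0,0,0,0,0,-0.03,-1],[0,0,0,0,0,-0.03,-1],[0,0,0,0,0,0,-1]]])

```text
t: 16.18
tcp_pos: [0.5567, -0.0687, 0.1488]
tool_rot: [0.566, 0.825, 0.002, 0.005]
force: [-0.0, 0.5, -0.9]
finger_gap: 0.384
gripper_force: 30.0
```

```bash
python3 - <<'E'
from h import *
to((.555,-.2836,.14),18.3)
E
```

```text
t 16.18 tcp [ 0.5567 -0.0687  0.1488] tool shift [-0.1998 -0.079   0.0096] tool y at 21.1 q [-0.322   0.5782  1.6948  0.      0.8571 -0.69  ]
turn wz 2.7873170099719573
```

servo_tool(rows=[[[0,0,0,-0.02,-0.008,0,-1],[0,0,0,-0.033,-0.013,0,-1],[0,0,0,-0.033,-0.013,0,-1],[0,0,0,-0.033,-0.013,0,-1],[0,0,0,-0.033,-0.013,0,-1],[0,0,0,-0.03,-0.012,0,-1],[0,0,2.8,-0.018,-0.007,0,-1],[0,0,0,0,0,0,-1]]])

```text
t: 16.85
tcp_pos: [0.5516, -0.2879, 0.1429]
tool_rot: [0.588, 0.809, -0.001, 0.002]
force: [0.3, 0.6, -1.0]
finger_gap: 0.389
gripper_force: 30.0
```

servo_tool(rows=[[[0,0,0,0,0,0,-1],[0,0,0,0,0,0,-1]]])

```text
t: 17.02
tcp_pos: [0.5508, -0.2816, 0.1424]
tool_rot: [0.586, 0.811, 0.0, -0.001]
force: [-0.1, 0.6, -1.1]
finger_gap: 0.385
gripper_force: 30.0
```

```bash
python3 - <<'E'
from h import *
from station import manip
to((.555,-.2836,.028),18.3)
c=manip.camera_info("wrist");im=manip.snapshot("wrist");cv2.imwrite("pics/w6.png",im)
np.savez("w6.npz",**c)
E
```

```text
t 17.02 tcp [ 0.5508 -0.2816  0.1424] tool shift [-0.0035  0.0035  0.1144] tool y at 18.3 q [-0.6533  0.6534  1.5397  0.0005  0.9509 -0.9729]
turn wz -0.008409329578483948
```

View pics/w6.png

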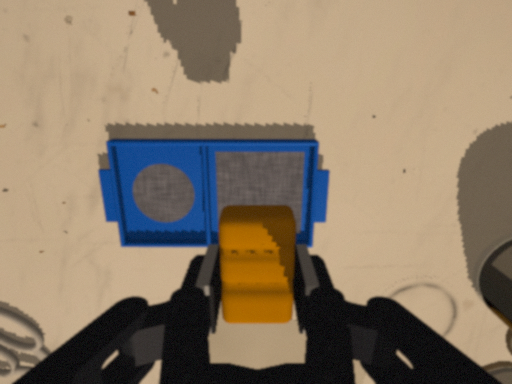

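The wax hangs level at (257,265); the felt spot is at (163,193) and the larger bay at about (260,192), square to the tool. I'll check the numbers.

```bash
python3 - <<'E'
from h import *
c=dict(np.load("w6.npz"))
im=cv2.imread("pics/w6.png");H,S,V=cv2.split(cv2.cvtColor(im,cv2.COLOR_BGR2HSV).astype(int))
f=blob((S<70)&(V>60)&(np.indices(H.shape)[1]<200)&(np.indices(H.shape)[1]>130)&(np.indices(H.shape)[0]>155)&(np.indices(H.shape)[0]<230))
v,u=np.nonzero(f);print("spot",cast(c,(u.mean(),v.mean()),.004))
print("x walls of big bay",cast(c,[(215,195),(305,195)],.013),"outer y edges",cast(c,[(260,140),(150,140),(150,246)],.013))
E
```

```text
spot [[ 0.4771 -0.3113  0.004 ]]
x walls of big bay [[ 0.5195 -0.2964  0.013 ]
 [ 0.5893 -0.2732  0.013 ]] outer y edges [[ 0.5402 -0.2422  0.013 ]
 [ 0.4594 -0.269   0.013 ]
 [ 0.4791 -0.3586  0.013 ]]
```

servo_tool(rows=[[[0,0,0,-0.004,0.003,0.02,-1],[0,0,0,0,0,0.025,-1],[0,0,0,0,0,0.025,-1],[0,0,0,0,0,0.02,-1],[0,0,0,0,0,0.012,-1],[0,0,0,0,0,0.006,-1],[0,0,0,0,0,0.004,-1],[0,0,0,0,0,0,-1]]])

```text
t: 17.73
tcp_pos: [0.5558, -0.2852, 0.0308]
tool_rot: [0.586, 0.811, -0.0, -0.0]
force: [0.2, 0.0, -1.7]
finger_gap: 0.385
gripper_force: 30.0
```

servo_tool(rows=[[[0,0,0,0,0,0.001,-1],[0,0,0,0,0,0,-1]]])

```text
t: 17.9
tcp_pos: [0.5563, -0.2861, 0.0309]
tool_rot: [0.586, 0.81, -0.0, 0.001]
force: [-0.1, -0.4, -0.9]
finger_gap: 0.386
gripper_force: 30.0
```

servo_tool(rows=[[[0,0,0,0,0,0.002,-1],[0,0,0,0,0,0,-1],[0,0,0,0,0,0,0],[0,0,0,0,0,0,0],[0,0,0,0,0,0,0],[0,0,0,0,0,-0.03,0],[0,0,0,0,0,-0.04,0],[0,0,0,0,0,-0.04,0]]])

```text
t: 18.57
tcp_pos: [0.5547, -0.2851, 0.1377]
tool_rot: [0.586, 0.81, 0.0, -0.002]
force: [0.7, -0.6, 0.8]
finger_gap: 0.497
gripper_force: 0.0
```

servo_tool(rows=[[[0,0,0,0.0333,-0.0076,0,1],[0,0,0,0.0333,-0.0076,0,1],[0,0,0,0.0333,-0.0076,0,1],[0,0,0,0.0333,-0.0076,0,1],[0,0,0,0.0333,-0.0076,0,1],[0,0,0,0.0333,-0.0076,0,1],[0,0,0,0.0333,-0.0076,0,1],[0,0,0,0,0,0,1]]])

```text
t: 19.23
tcp_pos: [0.4254, -0.0752, 0.1376]
tool_rot: [0.585, 0.811, -0.001, -0.005]
force: [-0.6, 0.9, 0.2]
finger_gap: 1.002
gripper_force: 0.0
```

```bash
python3 - <<'E'
from h import *
from station import manip
print(cast(dict(np.load("w5.npz")),(91,159),.055))
to((.4313,-.080,.039))
im=manip.snapshot("wrist");c=manip.camera_info("wrist");cv2.imwrite("pics/w7.png",im)
np.savez("w7.npz",**c)
E
```

```text
[[ 0.4287 -0.0804  0.055 ]]
t 19.23 tcp [ 0.4254 -0.0752  0.1376] tool shift [-0.0072  0.0049  0.0985] tool y at 18.5 q [-0.4353  0.4814  2.005   0.001   0.6662 -0.7581]
```

View pics/w7.png

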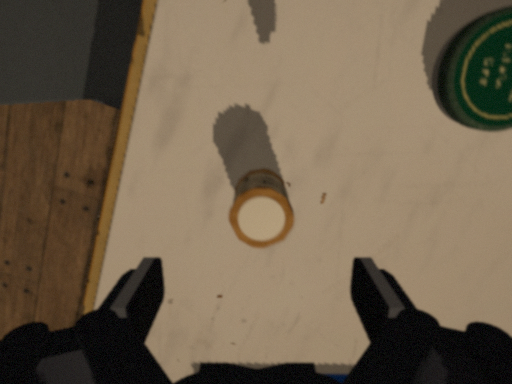

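The white spool's top is at (261,218), clear of everything; I'm descending on it.

servo_tool(rows=[[[0,0,0,-0.006,0.004,0.015,1],[0,0,0,0,0,0.02,1],[0,0,0,0,0,0.02,1],[0,0,0,0,0,0.02,1],[0,0,0,0,0,0.015,1],[0,0,0,0,0,0.01,1],[0,0,0,0,0,0,1]]])

```text
t: 19.87
tcp_pos: [0.4382, -0.0862, 0.0361]
tool_rot: [0.586, 0.81, -0.0, -0.001]
force: [-0.5, 0.7, 0.3]
finger_gap: 0.997
gripper_force: 0.0
```

servo_tool(rows=[[[0,0,0,0,0,0,-1],[0,0,0,0,0,0,-1],[0,0,0,0,0,0,-1],[0,0,0,0,0,0,-1],[0,0,0,0,0,0,-1],[0,0,0,0,0,0,-1],[0,0,0,0,0,0,-1],[0,0,0,0,0,0,-1]]])

```text
t: 20.53
tcp_pos: [0.4383, -0.0858, 0.0388]
tool_rot: [0.586, 0.81, 0.0, 0.001]
force: [-1.0, -0.6, 6.6]
finger_gap: 0.513
gripper_force: 30.8
```

servo_tool(rows=[[[0,0,0,0,0,-0.01,-1],[0,0,0,0,0,-0.02,-1],[0,0,0,0,0,-0.03,-1],[0,0,0,0,0,-0.03,-1],[0,0,0,0,0,-0.03,-1],[0,0,0,0,0,0,-1]]])

```text
t: 21.03
tcp_pos: [0.4405, -0.0865, 0.1625]
tool_rot: [0.586, 0.811, 0.001, 0.005]
force: [-0.8, -0.0, -0.7]
finger_gap: 0.51
gripper_force: 30.8
```

```bash
python3 - <<'E'
from h import *
print(cast(dict(np.load("w7.npz")),(261,218),.055))
to((.4775,-.310,.155),18.3)
E
```

```text
[[ 0.4329 -0.082   0.055 ]]
t 21.03 tcp [ 0.4405 -0.0865  0.1625] tool shift [-0.2238 -0.0351  0.0089] tool y at 18.3 q [-0.4438  0.4413  1.9576  0.0001  0.7319 -0.7631]
turn wz -0.006263289037633513
```

servo_tool(rows=[[[0,0,0,-0.015,-0.003,0,-1],[0,0,0,-0.03,-0.005,0,-1],[0,0,0,-0.036,-0.006,0,-1],[0,0,0,-0.036,-0.006,0,-1],[0,0,0,-0.036,-0.006,0,-1],[0,0,0,-0.035,-0.005,0,-1],[0,0,0,-0.025,-0.003,0,-1],[0,0,0,-0.01,-0.001,0,-1]]])

```text
t: 21.7
tcp_pos: [0.4753, -0.3124, 0.1574]
tool_rot: [0.587, 0.81, -0.001, 0.002]
force: [0.6, 0.7, -0.8]
finger_gap: 0.518
gripper_force: 30.8
```

servo_tool(rows=[[[0,0,0,0,0,0,-1],[0,0,0,0,0,0,-1]]])

```text
t: 21.87
tcp_pos: [0.4735, -0.3069, 0.157]
tool_rot: [0.586, 0.81, 0.0, -0.002]
force: [0.2, 0.5, -0.7]
finger_gap: 0.514
gripper_force: 30.8
```

```bash
python3 - <<'E'
from h import *
from station import manip
to((.4775,-.310,.043),18.3)
c=manip.camera_info("wrist");im=manip.snapshot("wrist");cv2.imwrite("pics/w8.png",im)
np.savez("w8.npz",**c)
E
```

```text
t 21.87 tcp [ 0.4735 -0.3069  0.157 ] tool shift [-0.0046  0.0029  0.114 ] tool y at 18.2 q [-0.7733  0.5734  1.6707  0.0006  0.9006 -1.0918]
turn wz -0.07001472652912355
```

View pics/w8.png

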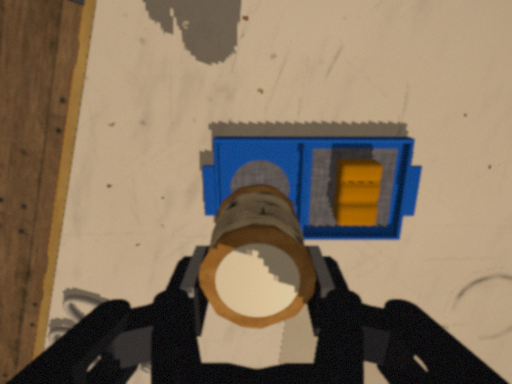

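The white spool hangs upright at (257,277) over the felt spot (262,180), and the wax lies flat inside its bay at (358,193). Lowering the spool.

servo_tool(rows=[[[0,0,0,-0.006,0.003,0.02,-1],[0,0,0,0,0,0.025,-1],[0,0,0,0,0,0.025,-1],[0,0,0,0,0,0.02,-1],[0,0,0,0,0,0.012,-1],[0,0,0,0,0,0.006,-1],[0,0,0,0,0,0.004,-1],[0,0,0,0,0,0,-1]]])

```text
t: 22.58
tcp_pos: [0.4792, -0.3122, 0.0458]
tool_rot: [0.586, 0.811, 0.0, -0.0]
force: [0.4, -0.0, 0.2]
finger_gap: 0.513
gripper_force: 30.8
```

servo_tool(rows=[[[0,0,0,0,0,0.001,-1],[0,0,0,0,0,0,-1]]])

```text
t: 22.75
tcp_pos: [0.4797, -0.3133, 0.0458]
tool_rot: [0.586, 0.81, -0.0, 0.001]
force: [0.5, 0.7, -0.6]
finger_gap: 0.512
gripper_force: 30.8
```

servo_tool(rows=[[[0,0,0,0,0,0.002,-1],[0,0,0,0,0,0,-1],[0,0,0,0,0,0,0.35],[0,0,0,0,0,0,0.35],[0,0,0,0,0,0,0.35],[0,0,0,0,0,0,0.35],[0,0,0,0,0,-0.02,0.35],[0,0,0,0,0,-0.03,0.35]]])

```text
t: 23.42
tcp_pos: [0.4774, -0.3114, 0.0908]
tool_rot: [0.586, 0.81, 0.001, -0.003]
force: [0.4, -0.8, 0.8]
finger_gap: 0.676
gripper_force: 0.0
```

servo_tool(rows=[[[0,0,0,0,0,-0.04,0.35],[0,0,0,0,0,-0.04,0.35],[0,0,0,-0.03,0,-0.02,0.35],[0,0,0,-0.04,0,0,0.35],[0,0,0,-0.04,0,0,0.35],[0,0,0,-0.04,0,0,0.35],[0,0,0,-0.02,0,0,0.35],[0,0,0,0,0,0,0.35]]])

```text
t: 24.08
tcp_pos: [0.5331, -0.4797, 0.1928]
tool_rot: [0.587, 0.809, -0.001, 0.002]
force: [0.4, -0.5, -0.8]
finger_gap: 0.676
gripper_force: 0.0
```

```bash
python3 - <<'E'
from station import manip
import cv2,numpy as np
a=manip.snapshot("top")[110:260,110:410];b=manip.snapshot("scene")[130:290,130:370]
cv2.imwrite("pics/fin.png",np.vstack([cv2.resize(a,(560,280)),cv2.resize(b,(560,320))])[:600])
s=manip.sense();print(s["t"],s["tcp_pos"],s["gripper_force"])
E
```

```text
24.1833 [ 0.5318413  -0.47432706  0.19199937] 0.0
```

View pics/fin.png

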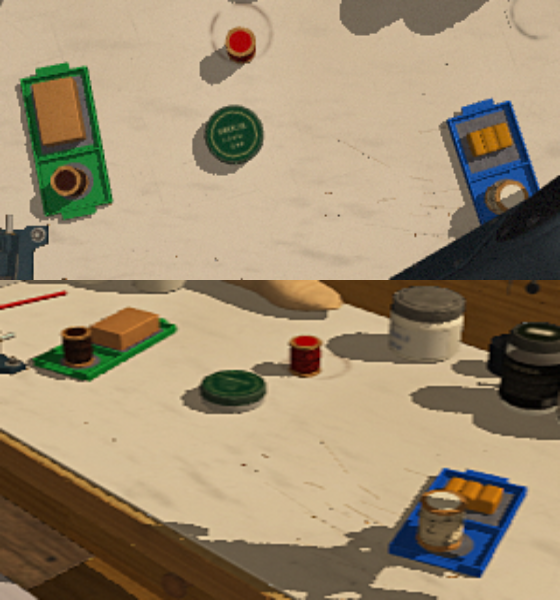

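The final view shows all four items in their bays (cork (60,112), brown (68,181), wax (490,138), white (508,195)), with the red spool and tin not moved. The cork looks left of centre, so I'll measure it.

```bash
python3 - <<'E'
from h import *
from station import manip
im=manip.snapshot("top");c=manip.camera_info("top")
H,S,V=cv2.split(cv2.cvtColor(im,cv2.COLOR_BGR2HSV).astype(int))
I=np.indices(H.shape)
m=lambda x,y,r:(abs(I[1]-x)<r)&(abs(I[0]-y)<r)
def tr(p,o,yaw):
    a=np.radians(yaw);d=np.ravel(p)[:2]-o;return np.array([[np.cos(a),np.sin(a)],[-np.sin(a),np.cos(a)]])@d
G=((.544,.2945),12.85);B=((.5199,-.2952),18.3)
p,s,y=rect(c,blob((S>100)&(V>60)&(H<25)&m(141,169,27)),.031);print("cork",tr(p,*G),s,y)
p,s,y=rect(c,blob((S>140)&(V>90)&(H<30)&m(372,184,20)),.019);print("wax",tr(p,*B),s,y)
print("brown",tr(cast(c,(146,207),.054),*G),"white",tr(cast(c,(382,213.5),.059),*B))
E
```

```text
cork [ 0.037  -0.0016] (87.34439086914062, 60.00790023803711) 12.741722106933594
wax [ 0.0387 -0.0034] (53.32719421386719, 33.032867431640625) -71.81683921813965
brown [-0.0609 -0.002 ] white [-0.0378  0.0102]
```

All four are well within tolerance and the gripper is clear.

```bash
python3 -c "
from station import manip
print(manip.sign_off())"
```

```text
the job is handed in; nothing more can be done
None
```

Both kits are made up and the job was handed in at about 24 s: the last top view put all four items inside their bays and within tolerance, and the red spool and tin were never touched; the hand-in gave no verdict.

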